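Lock a cam-arm hose coupling on a dosing vessel

ROBOT

A 7-joint arm with a two-finger parallel gripper is mounted at the origin on a cart in front of the work surface, level with it; the furniture and walls round the work are solid. World frame = base frame: x ahead of the robot, y to its left, z up, the work surface at z = 0. Lengths are in m, angles in rad, forces in N, time in s.
With the tool pointing down it reaches from about 0.4 to 0.85 m from the base axis. Payload 4.5 kg.
Tool frame: the origin (TCP) lies at the very end of the fingers, on their centre line; the grasp point (between the pads) lies 19 mm behind it (grip_point_offset is the distance from the TCP to the grasp point, in m); z points along the fingers, y is the line along which they close (so a half turn about z gives the same grasp; the last joint's range is limited). The gripper opens to 88 mm and grips with 3 to 60 N. Pads are 18 mm wide; open, the fingers measure 123 mm over their backs; the gripper's body (75 mm by 187 mm) begins 45 mm behind the grasp point.
Start: joints at [-1.254, 0.689, -0.195, 1.565, 0.157, 0.902, -0.215], TCP at [0.174, 0.6, 0.239] pointing down, gripper open.
Joint ranges: [-3.01, 3.01], [-0.46, 2.08], [-1.47, 1.51], [0.13, 2.56], [-1, 4.14], [0.04, 2.09], [-2.66, 2.66]. Speed limits (rad/s): [2.57, 2.57, 3.14, 3.14, 3.14, 3.14, 3.14].

INTERFACE

Orientations are given as a unit quaternion [x, y, z, w].
In Python, from plant import get_state, snapshot, camera_params, finish_job, grip_point_offset gives the robot as it stands.
- The arm moves only by the tool step_hand, called after "Call:" as name(argument=value, ...) on one line, values as JSON. Schema: {"type":"object","properties":{"rows":{"type":"array","items":{"type":"array","items":{"type":"array","items":{"type":"number"},"minItems":7,"maxItems":7},"minItems":1,"maxItems":10},"minItems":1,"maxItems":1},"squeeze":{"type":"number"},"only":{"type":"string"},"quiet":{"type":"boolean"},"lines":{"type":"string"}},"required":["rows"],"additionalProperties":false}. rows is a list that holds a single list of rows (three levels of brackets), with 1 to 10 rows, each of 7 numbers: the opening from 0.0 (shut) to 1.0 (fully open), then dx, dy, dz in parts of the range, where 1.0 means 80 cm, then a rotation vector rx, ry, rz in a scale on which 1.0 is pi rad; each row is the pose to reach, as a shift and turn from the pose commanded when the call began, along the tool's axes at that moment; what a row does not reach only later rows make up. A row lasts 1/10 s, in which the tool goes at most 0.05 m and 0.15 rad, less where a joint would pass 70% of its speed; a pose out of reach is approached as far as the arm can. The fingers move at their own pace and stop on an object; squeeze is the grip in N (left out, the last holds). Time passes only in rows, so rows that do not move let the fingers close. The tool returns the time, the measured TCP pose, the force, the opening and the grip force at its end. only (a regular expression) keeps the lines of the reply that match it, lines (a string "A,B") keeps lines A to B, and quiet returns only ok. Input that does not fit is refused with a message, and nothing moves.
- get_state(): the state, without advancing time (a new reading comes with each control period).
- snapshot(name): name is "scene" or "side" or "wrist"; returns (picture, depth): 480x640x3 uint8, red, green, blue; 480x640 float32, m along the optical axis (not along the pixel's ray), 0 where there is no reading.
- camera_params(name): a dict with "fx", "fy", "cx", "cy" (pixels), "rvec" (rotation vector, rad) and "tvec" (3), from world to camera coordinates, as OpenCV has them. Camera axes: x right, y down, z forward; pixel columns grow to the right and rows downward; lengths in m; the calibration is good to about 2 mm. A picture is of the moment at which its call begins: read the wrist's pose just before it. camera_params takes no time and is no camera call; for the wrist camera it gives the pose at the moment of the call.
- finish_job(): hands the job in; it is judged then, once.
The state is a dict: "clock": time; "q": joint angles; "qd": joint speeds; "joint_torque": joint torques, N m; "tool_pos": TCP position; "eef_rot": TCP orientation; "contact_force": force on the tool from outside, world axes, zero at the start; "moment": the same for the moment, N m; "opening": opening from 0.0 (shut) to 1.0 (fully open); "finger_force": force on a finger pad.
Only numpy, scipy, OpenCV 4.12 (cv2) and the standard library are available. Lean on these libraries where they do the work, as an engineer would, in place of code of your own. Each camera call takes 0.05 s, during which the arm holds its last target. There are 200 camera calls.

TASK

Pick up the hose coupling by its shank and push it fully home, upright, on the grooved brass adaptor on top of the steel vessel, feeling for the fit rather than forcing it, with both cam arms still raised. Then swing the two cam arms down to their stops, one after the other, so that the coupling is locked, and let go. Press gently throughout and leave the other things on the bench where they are.

Things in the scene. Friction and masses are not known exactly. Their poses are not given: they have to be found in the camera images.
- coupling: loose aluminium hose coupling, 0.4 kg, standing mouth down on the bench. Origin: centre of its mouth (underside), z up along its axis. Body 60 mm across, 46 mm high. Bore 46 mm across, 38 mm deep, open below, 1 mm chamfer at the mouth. Brass cam arms on its +y and -y sides, raised at the start: ends 80 mm from the axis, 90 mm above the mouth. May be fitted at any turn about its axis
- shank (a point): middle of the coupling's ribbed hose shank, the place to grip: on the axis, 78 mm above the mouth; shank 29 mm across, from 46 to 105 mm above the mouth
- vessel: fixed low round stainless vessel, 136 mm across, lid 40 mm above the bench, with a short capped drain stub on its +y side. Origin: centre of its underside, z up. The upright brass adaptor stands on an eccentric flange on the lid: its axis is 6 mm beside the vessel's axis, in a direction that differs each time and is not measured. It does not move
- nominal_top (a point): point on the VESSEL's axis at the height of the adaptor's flat top, 130 mm above the bench (the adaptor itself is off to a side, see vessel). Adaptor 44 mm across: 1 mm play all round in the bore; nose chamfered 1.4 mm in over 2 mm. On top a rubber gasket, 24 mm across, 4 mm proud, springy, 2.5 N/mm. Groove 10 to 31 mm below the top; the cams find it when the coupling is home
- home_mark (a point): point on the VESSEL's axis, 93.5 mm above the bench: height of the coupling's mouth when locked. At first touch of the nose the mouth is about 130 mm above the bench, on meeting the gasket 96, hard home 92. An O-ring 6 mm below the adaptor's top takes a push of 5 to 20 N to get over, then drags, so that the coupling stays where it is pushed
- lever_a (a joint): cam arm on the coupling's own +y side, rad. 0 = raised, pointing outwards and 55 degrees up; grows swinging down; 0.96 = level; 1.83 = stop, 50 degrees down. Pin 34 mm from the coupling's axis, 21.5 mm above its mouth, along the coupling's x. Stays where it is left, 0.1 N m to turn; near the end its cam draws the coupling down on the gasket: a few N more
- lever_b (a joint): cam arm on the coupling's own -y side, rad. 0 = raised, pointing outwards and 55 degrees up; grows swinging down; 0.96 = level; 1.83 = stop, 50 degrees down. Pin 34 mm from the coupling's axis, 21.5 mm above its mouth, along the coupling's x. Stays where it is left, 0.1 N m to turn; near the end its cam draws the coupling down on the gasket: a few N more
- lever_a_tip (a point): point on the ring end of cam arm a, 72 mm from its pin; the arm is 16 mm wide, 5 mm thick, 80 mm long
- lever_b_tip (a point): point on the ring end of cam arm b, 72 mm from its pin; the arm is 16 mm wide, 5 mm thick, 80 mm long
- powder_jar: white plastic jar with a white screw lid, 58 mm wide, 87 mm tall, standing behind the vessel; origin: centre of its underside. To be left alone
- screwdriver: screwdriver with a red handle, 178 mm long, lying under the front of the low wooden stool; origin: centre of its underside. To be left alone
- tape_roll: roll of black tape, 55 mm wide, 19 mm high, lying flat at the front right; origin: centre of its underside. To be left alone

How it is judged:
On the way, in this order (a step that is already met when the one before it is completed fails the run):
1. the coupling is pushed home on the adaptor (mouth less than 97.5 mm above the vessel's origin, upright), both cam arms still raised (z of coupling in the frame of vessel below 0.0975 m and horizontal distance between coupling and vessel below 0.01 m and angle between coupling's own z axis and vertical below 0.08 rad and value of joint each of lever_a, lever_b below 0.8 rad), for 0.2 s.
2. one cam arm is down (over 1.6 rad), the other not yet (((value of joint lever_a above 1.6 rad and not (value of joint lever_b above 1.6 rad)) or (value of joint lever_b above 1.6 rad and not (value of joint lever_a above 1.6 rad)))), for 0.2 s.
3. both cam arms are down (value of joint each of lever_a, lever_b above 1.6 rad), for 0.2 s.
At the end, for the whole second after the job is handed in: The coupling sits upright (within 0.08 rad) on the adaptor, its mouth less than 96 mm above the vessel's origin, both cam arms swung down past 1.6 rad, released and at rest (all of step 3 and z of coupling in the frame of vessel below 0.096 m and horizontal distance between coupling and vessel below 0.01 m and angle between coupling's own z axis and vertical below 0.08 rad and linear speed of coupling below 0.02 m/s and contact force between the fingers and coupling below 0.1 N); the robot touches nothing.
It fails at once if the coupling or its cams are forced against the vessel's adaptor with more than 80 N (contact force between coupling and vessel above 80 N).
It fails at once if one of the other things on the bench is moved more than 30 mm (distance of any of powder_jar, screwdriver, tape_roll from where it was at the start of the episode above 0.03 m).
It also fails if it takes over 72 s, if anything falls off the work surface, if the arm or the gripper's body presses on something with over 40 N, if the wrist force passes 120 N, or if a joint passes its speed limit or range.

## Working session

There is one attempt and no reset: what is moved stays moved. The work goes in short steps, Python scripts to look and compute and a tool call to move; the robot and the scene stay as the last step left them, time stands still between calls to the robot, and variables do not carry over. Pictures are saved under pics/ and viewed, at most 10 in all, crops included, and the job is handed in when it is done.

```bash
ls; mkdir -p pics
```

Create h.py:
```python
import numpy as np, cv2
from plant import *
from scipy.spatial.transform import Rotation as R
def shot(n):
    p=camera_params(n); a,d=snapshot(n); return a,d,p
def pts(d,p):
    v,u=np.mgrid[:d.shape[0],:d.shape[1]]
    c=np.stack([(u-p['cx'])/p['fx']*d,(v-p['cy'])/p['fy']*d,d],-1)
    r=R.from_rotvec(np.ravel(p['rvec'])).as_matrix()
    return (c-np.ravel(p['tvec']))@r
def save(n,a): cv2.imwrite('pics/'+n+'.png',a[...,::-1])
def tool(s=None):
    s=s or get_state(); return np.array(s['tool_pos']),R.from_quat(s['eef_rot'])
def delta(target,Rt=None):
    p,r=tool(); d=r.inv().apply(np.array(target)-p); rv=(r.inv()*Rt).as_rotvec() if Rt is not None else np.zeros(3)
    return d.round(4),rv.round(4)
```

Run:
```python
from h import *
a,d,p=shot('scene');b,e,q=shot('side')
save('scene',a);save('side',b)
np.savez('s0.npz',a=a,d=d,P=pts(d,p),b=b,e=e,Q=pts(e,q))
s=get_state();print(s['clock'],s['tool_pos'],s['eef_rot'],s['opening'],s['contact_force'],grip_point_offset)
for x in(p,q):
  r=R.from_rotvec(np.ravel(x['rvec'])).as_matrix();print(-r.T@np.ravel(x['tvec']),r[2],x['fx'])
```

```text
pics
0.1 [0.17429158 0.5996265  0.23799801] [ 1.40904956e-01  9.90022792e-01 -8.13426246e-04 -6.09473766e-05] 1.0019197361245047 [-0.12530597  0.42699638 -0.8072739 ] 0.0187
[0.24070978 0.49974702 0.66552979] [ 0.33564299 -0.65565269 -0.67636036] 436.22095325670824
[-0.2423499  -0.93977529  1.00167879] [ 0.52925589  0.59404899 -0.6058003 ] 609.6701944087147
```

View pics/scene.png

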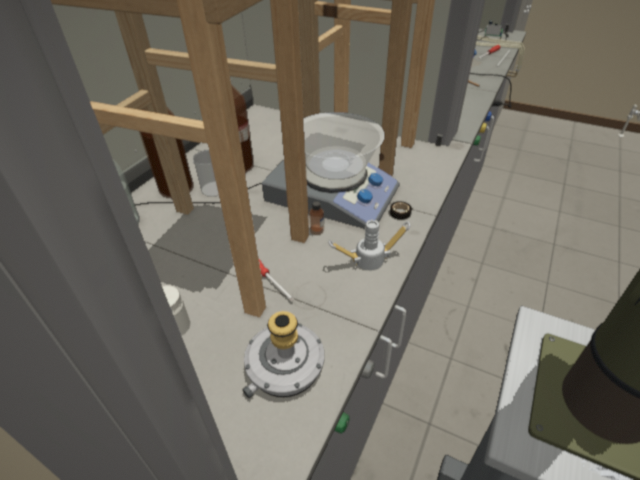

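View pics/side.png

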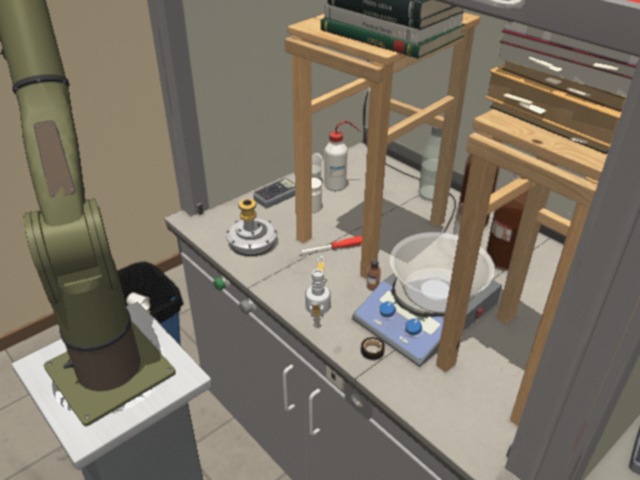

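The scene view shows the vessel at (284,358) with its brass adaptor top at (283,322). The coupling is at (371,250), with arm ends near (332,246) and (407,228). The side view shows the vessel at (251,235), its adaptor at (247,208), and the coupling at (318,297). The stool legs stand just behind both.

Run:
```python
from h import *
z=np.load('s0.npz')
def circ(x):
    A=np.c_[2*x,np.ones(len(x))];s=np.linalg.lstsq(A,(x**2).sum(1),rcond=None)[0];return s[:2].round(4),np.sqrt(s[2]+s[:2]@s[:2]).round(4)
for im,P,v,c in((z['a'],z['P'],(284,345),(371,248)),(z['b'],z['Q'],(250,225),(318,295))):
    hsv=cv2.cvtColor(im,cv2.COLOR_RGB2HSV)
    br=(hsv[...,0]>12)&(hsv[...,0]<32)&(hsv[...,1]>110)&(hsv[...,2]>80)
    print('bench',np.median(P[v[1]+25:v[1]+60,v[0]+60:v[0]+90].reshape(-1,3),0))
    W=np.zeros(br.shape,bool);W[v[1]-50:v[1]+50,v[0]-55:v[0]+55]=1
    # vessel lid/top
    ctr=np.median(P[W&br],0);print('brass adaptor',br[W].sum(),ctr, np.percentile(P[W&br],[2,98],0))
    m=W&(np.hypot(*(P[...,:2]-ctr[:2]).transpose(2,0,1))<.12)
    lid=m&(P[...,2]>.033)&(P[...,2]<.05)&~br
    (cc,rr)=cv2.minEnclosingCircle(P[lid][:,:2].astype(np.float32));print('lid',lid.sum(),cc,rr,np.median(P[lid][:,2]))
    top=m&(P[...,2]>.124)
    (cc,rr)=cv2.minEnclosingCircle(P[top][:,:2].astype(np.float32));print('adtop',top.sum(),cc,rr,P[top][:,2].max())
    W[:]=0;W[c[1]-45:c[1]+45,c[0]-50:c[0]+50]=1
    ctr=P[c[1],c[0]];m=W&(np.hypot(*(P[...,:2]-ctr[:2]).transpose(2,0,1))<.1)
    for lo,hi in((.004,.04),(.06,.1),(.1,.112)):
        k=m&~br&(P[...,2]>lo)&(P[...,2]<hi);print('coup',lo,k.sum(),np.median(P[k],0).round(4),circ(P[k][:,:2].astype(float)))
    k=m&br;x=P[k];print('arms',k.sum())
    mid=np.median(P[m&~br&(P[...,2]>.06)],0)[:2]
    r=x[:,:2]-mid
    for lo,hi in((.03,.05),(.05,.065),(.065,.1)):
        t=(np.hypot(*r.T)>lo)&(np.hypot(*r.T)<hi);a=np.degrees(np.arctan2(r[t,1],r[t,0]));print(lo,np.histogram(a,bins=24,range=(-180,180))[0], x[t,2].mean())
```

```text
bench [ 0.4059635   0.05269905 -0.2054867 ]
brass adaptor 670 [0.48087367 0.17278579 0.12680463] [[0.46706103 0.09601019 0.05404239]
 [0.60638028 0.18432314 0.13213727]]
lid 3320 (0.4935915768146515, 0.16144931316375732) 0.0677148625254631 0.03889351202700522
adtop 560 (0.4878089427947998, 0.16367435455322266) 0.023039668798446655 0.13479515336140288
coup 0.004 489 [ 0.4494 -0.1192  0.0262] (array([ 0.4662, -0.1495]), np.float64(0.0377))
coup 0.06 356 [ 0.4574 -0.1331  0.0781] (array([ 0.5175, -0.1994]), np.float64(0.097))
coup 0.1 71 [ 0.4605 -0.14    0.1026] (array([ 0.4607, -0.142 ]), np.float64(0.0108))
arms 168
0.03 [ 0  0  0 24  1  0  0  0  0  0  0  0  1 10 19  0  0  0  0  0  0  0  0  0] 0.032450293510109626
0.05 [ 0  0  3 44  0  0  0  0  0  0  0  0  0  0 19  0  0  0  0  0  0  0  0  0] 0.049478498871238036
0.065 [ 0  0  2 33  0  0  0  0  0  0  0  0  0  0 11  0  0  0  0  0  0  0  0  0] 0.06474355962926104
bench [ 0.56580538 -0.06313029  0.00373583]
brass adaptor 765 [0.59157931 0.07899685 0.12286582] [[0.46888108 0.06306924 0.01763489]
 [0.6012873  0.17027307 0.21124667]]
lid 419 (0.5350780487060547, 0.12428708374500275) 0.0675642192363739 0.04307588181196769
adtop 328 (0.5499986410140991, 0.11077307909727097) 0.06793124973773956 0.21850392321949702
coup 0.004 953 [ 0.4474 -0.1705  0.0056] (array([ 0.4624, -0.1547]), np.float64(0.0678))
coup 0.06 229 [ 0.4532 -0.1521  0.0798] (array([ 0.4534, -0.13  ]), np.float64(0.048))
coup 0.1 97 [ 0.4598 -0.1443  0.1048] (array([ 0.4601, -0.1435]), np.float64(0.0112))
arms 77
0.03 [ 0  0 11  6  0  0  0  0  0  0  0  0  0  0  0  0  0  0  0  0  0  0  0  0] 0.034782124172303024
0.05 [0 0 4 1 0 0 0 0 0 0 0 0 0 0 0 0 0 0 0 0 0 0 0 0] 0.06006966209995022
0.065 [ 0  0  0  0  0  0  0  0  0  0  0  0  0  0 25 11  0  0  0  0  0  0  0  0] 0.06704622743827188
```

Run:
```python
from h import *
z=np.load('s0.npz')
ad=np.array([.4878,.1637]); co=np.array([.4604,-.143])
ob=[]
for im,P in((z['a'],z['P']),(z['b'],z['Q'])):
    hsv=cv2.cvtColor(im,cv2.COLOR_RGB2HSV)
    br=(hsv[...,0]>12)&(hsv[...,0]<32)&(hsv[...,1]>110)&(hsv[...,2]>80)
    r=np.hypot(*(P[...,:2]-co).transpose(2,0,1))
    k=br&(r>.03)&(r<.1)&(P[...,2]>.02)&(P[...,2]<.11)
    x=P[k];n=x[:,:2]-co
    for sgn in(1,-1):
        t=sgn*n.sum(1)>0
        if t.sum()>3:
            v=np.median(n[t&(np.hypot(*n.T)>.045)],0);print('arm',sgn,t.sum(),v,np.degrees(np.arctan2(v[1],v[0])),x[t].max(0),x[t].min(0))
    k=br&(r>.03)&(r<.1)
    o=P[(P[...,2]>.08)&(P[...,2]<.45)&(P[...,0]>.3)&(P[...,0]<.8)&(abs(P[...,1]-.1)<.35)]
    o=o[(np.hypot(*(o[:,:2]-ad).T)>.04)&(np.hypot(*(o[:,:2]-co).T)>.1)];ob.append(o)
o=np.vstack(ob)
from collections import Counter
c=Counter(map(tuple,np.round(o[:,:2]/.03).astype(int)))
for k,n in sorted(c.items()):
    if n>25:
        s=o[(np.round(o[:,:2]/.03).astype(int)==k).all(1)];print(np.array(k)*.03,n,s[:,2].min().round(2),s[:,2].max().round(2),end=' | ')
print()
def clear(ctr,th,oo):
    u=np.array([np.cos(th),np.sin(th)]);w=np.array([-u[1],u[0]]);n=oo[:,:2]-ctr
    return np.hypot(np.maximum(abs(n@u)-.0375,0),np.maximum(abs(n@w)-.0935,0)).min()
oo=o[(o[:,2]>.12)&(o[:,0]>.5)]
for d in range(0,180,15):
    th=np.radians(d);u=np.array([np.cos(th),np.sin(th)]);print(d,[round(float(clear(ad+k*u,th,oo)),3) for k in(0,.09,-.09)], round(float(clear(co,th,oo)),3))
```

```text
arm 1 61 [0.04224536 0.04465977] 46.59139213472791 [ 0.51504064 -0.08541098  0.0652781 ] [ 0.48359131 -0.12674469  0.02438755]
arm -1 107 [-0.04243808 -0.03928486] -137.20961806064844 [ 0.43681711 -0.16474277  0.07357984] [ 0.40593323 -0.19278295  0.02725021]
arm 1 36 [0.055681   0.05053749] 42.227682505591716 [ 0.52411442 -0.08325614  0.07619288] [ 0.505857   -0.1003541   0.06170615]
arm -1 27 [-0.03839015 -0.03960633] -134.10667113772536 [ 0.43739385 -0.16467446  0.06844847] [ 0.41117689 -0.19151988  0.02038365]
[0.42 0.36] 974 0.08 0.45 | [0.42 0.39] 7411 0.08 0.45 | [0.42 0.42] 5219 0.08 0.45 | [0.45 0.36] 1093 0.08 0.45 | [0.45 0.39] 287 0.08 0.45 | [0.45 0.42] 2830 0.13 0.45 | [0.48 0.36] 1112 0.08 0.45 | [0.48 0.39] 221 0.08 0.45 | [0.48 0.42] 2431 0.16 0.45 | [0.51 0.36] 1216 0.08 0.45 | [0.51 0.39] 87 0.08 0.44 | [0.51 0.42] 2967 0.11 0.45 | [0.54 0.36] 1203 0.08 0.45 | [0.54 0.39] 46 0.09 0.44 | [0.54 0.42] 2227 0.08 0.45 | [0.57 0.36] 1113 0.08 0.45 | [0.57 0.39] 70 0.08 0.45 | [0.57 0.42] 1657 0.08 0.41 | [ 0.6  -0.24] 68 0.15 0.17 | [ 0.6  -0.18] 49 0.08 0.09 | [ 0.6  -0
[... 1153 characters left out ...]
 0.36 0.39 | [0.75 0.18] 31 0.09 0.09 | [0.75 0.36] 940 0.08 0.45 | [0.75 0.39] 76 0.08 0.43 | [0.75 0.42] 187 0.08 0.18 | [ 0.78 -0.12] 87 0.36 0.39 | [0.78 0.09] 185 0.36 0.39 | [0.78 0.12] 262 0.36 0.39 | [0.78 0.36] 861 0.08 0.45 | [0.78 0.39] 92 0.08 0.44 | [0.78 0.42] 93 0.08 0.14 | [0.81 0.12] 46 0.36 0.39 | [0.81 0.36] 112 0.08 0.45 | 
0 [0.06, 0.0, 0.121] 0.09
15 [0.037, 0.0, 0.126] 0.071
30 [0.023, 0.017, 0.099] 0.064
45 [0.027, 0.038, 0.071] 0.064
60 [0.029, 0.048, 0.045] 0.051
75 [0.022, 0.065, 0.021] 0.049
90 [0.032, 0.068, 0.004] 0.055
105 [0.055, 0.05, 0.0] 0.05
120 [0.073, 0.039, 0.0] 0.05
135 [0.083, 0.054, 0.0] 0.064
150 [0.085, 0.082, 0.0] 0.086
165 [0.077, 0.1, 0.0] 0.104
```

Careful with the scale: shifts go in shares of 80 cm and turns go in shares of pi rad. That gives: -0.22 m / 0.8 = -0.275, -0.05 m / 0.8 = -0.0625.

Call:
step_hand(rows=[[[1, -0.025, -0.05, -0.025, 0, 0, 0], [1, -0.0375, -0.1, -0.05, 0, 0, 0], [1, -0.0625, -0.15, -0.0625, 0, 0, 0], [1, -0.0875, -0.2, -0.0625, 0, 0, 0], [1, -0.1, -0.25, -0.0625, 0, 0, 0], [1, -0.1125, -0.275, -0.0625, 0, 0, 0]]])

```text
clock: 0.7
tool_pos: [0.199, 0.3595, 0.2885]
eef_rot: [0.142, 0.99, -0.002, 0.0]
contact_force: [-0.2, 1.0, 0.2]
opening: 1.002
finger_force: 0.0
```

Run:
```python
from h import *
Rt=R.from_matrix(np.c_[[.7071,.7071,0],[.7071,-.7071,0],[0,0,-1]])
print(get_state()['q'])
for t in([.36,.15,.3],[.4,.0,.3],[.46,-.143,.25]): print(delta(t,Rt))
```

```text
[-1.00666463  0.34467789 -0.23609107  2.09489476  0.12156952  0.7179566
 -0.03458213]
(array([-0.2133, -0.1561, -0.0108]), array([-1.5000e-03,  3.9000e-03,  2.0722e+00]))
(array([-0.2937, -0.2889, -0.0103]), array([-1.5000e-03,  3.9000e-03,  2.0722e+00]))
(array([-0.3913, -0.4091,  0.0401]), array([-1.5000e-03,  3.9000e-03,  2.0722e+00]))
```

Converted, -0.29 m / 0.8 = -0.3625, -0.15 m / 0.8 = -0.1875, 1.4 rad / 3.1416 = 0.4456.

Call:
step_hand(rows=[[[1, -0.0375, -0.025, -0.0125, 0, 0, 0.0318], [1, -0.075, -0.05, -0.0125, 0, 0, 0.07], [1, -0.1125, -0.075, -0.0125, 0, 0, 0.1114], [1, -0.15, -0.1, -0.0125, 0, 0, 0.1592], [1, -0.1875, -0.1313, -0.0125, 0, 0, 0.2069], [1, -0.225, -0.1625, -0.0125, 0, 0, 0.2546], [1, -0.2625, -0.1938, -0.0125, 0, 0, 0.3024], [1, -0.2938, -0.25, -0.0125, 0, 0, 0.3501], [1, -0.325, -0.3, -0.0125, 0, 0, 0.3979], [1, -0.3625, -0.35, -0.0125, 0, 0, 0.4456]]])

```text
clock: 1.7
tool_pos: [0.3993, 0.0123, 0.2987]
eef_rot: [0.747, 0.664, -0.0, -0.0]
contact_force: [-0.0, -0.3, -0.3]
opening: 0.999
finger_force: 0.0
```

Run:
```python
from h import *
Rt=R.from_matrix(np.c_[[.7071,.7071,0],[.7071,-.7071,0],[0,0,-1]])
print(get_state()['q'])
for t in([.40,-.11,.3],[.4604,-.143,.2]): print(delta(t,Rt))
```

```text
[-0.3124328   0.31258792  0.22644204  2.12323373 -0.10586692  0.71670502
 -0.13405078]
(array([-0.1213,  0.015 , -0.0014]), array([-0.0008,  0.    ,  0.668 ]))
(array([-0.147 ,  0.0789,  0.0986]), array([-0.0008,  0.    ,  0.668 ]))
```

Converted, -0.147 m / 0.8 = -0.1838, -0.14 m / 0.8 = -0.175, 0.668 rad / 3.1416 = 0.2126.

Call:
step_hand(rows=[[[1, -0.05, 0.0125, 0, 0, 0, 0.0414], [1, -0.1, 0.025, 0.0125, 0, 0, 0.0828], [1, -0.15, 0.05, 0.025, 0, 0, 0.1273], [1, -0.175, 0.075, 0.0375, 0, 0, 0.1719], [1, -0.1838, 0.0988, 0.0625, 0, 0, 0.2126], [1, -0.1838, 0.0988, 0.0625, 0, 0, 0.2126]]])

```text
clock: 2.3
tool_pos: [0.4625, -0.1419, 0.2466]
eef_rot: [0.923, 0.384, -0.001, -0.0]
contact_force: [-0.8, -0.2, 0.5]
opening: 1.001
finger_force: 0.0
```

Run:
```python
from h import *
a,d,p=shot('wrist');save('w1',a);P=pts(d,p)
co=np.array([.4604,-.143])
hsv=cv2.cvtColor(a,cv2.COLOR_RGB2HSV)
r=np.hypot(*(P[...,:2]-co).transpose(2,0,1))
for lo,hi in((.1,.112),(.04,.052)):
    k=(d>0)&(r<.05)&(P[...,2]>lo)&(P[...,2]<hi);x=P[k]
    if len(x)>5: print(lo,len(x),np.median(x[:,2]),cv2.minEnclosingCircle(x[:,:2].astype(np.float32)))
br=(hsv[...,0]>12)&(hsv[...,0]<32)&(hsv[...,1]>110)&(hsv[...,2]>80)
k=br&(r>.03)&(r<.1)&(P[...,2]>.02)&(P[...,2]<.11);x=P[k]
for s in(1,-1):
    n=(x[:,:2]-co);t=s*n.sum(1)>0
    if t.sum()>9:
        l=cv2.fitLine(n[t].astype(np.float32),cv2.DIST_L2,0,.01,.01).ravel();print(s,t.sum(),l,np.degrees(np.arctan(l[1]/l[0])),x[t][:,2].max())
print(tool()[0],get_state()['q'])
```

```text
0.1 780 0.10421022885353305 ((0.461112916469574, -0.14544355869293213), 0.01377744972705841)
0.04 2085 0.04490414205229715 ((0.46040916442871094, -0.14288455247879028), 0.05001054331660271)
1 1077 [0.7293341  0.6841577  0.04265091 0.03696007] 43.1694 0.0723642232959729
-1 932 [ 0.737253    0.6756168  -0.03929477 -0.0405459 ] 42.502064 0.07769035604754483
[ 0.46138104 -0.14093591  0.24750841] [-0.04500341  0.52131186  0.38243027  1.98845326 -0.29573534  0.68839051
 -0.25652118]
```

View pics/w1.png

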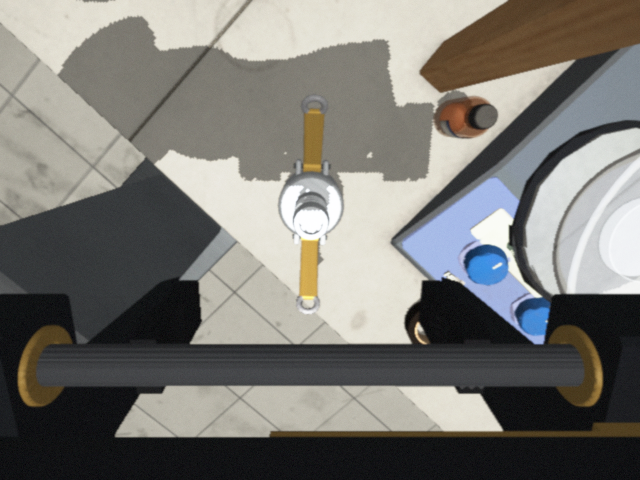

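The wrist view shows the coupling upright at (311,205), arms up/down in the picture at (313,135) and (309,270), so the fingers (left/right) close clear of the arms.

Run:
```python
from h import *
t=np.radians(43);c,s=np.cos(t),np.sin(t)
print(delta([.461,-.1445,.060],R.from_matrix(np.c_[[c,s,0],[s,-c,0],[0,0,-1]])))
```

```text
(array([-0.0024,  0.0027,  0.1875]), array([-0.0023,  0.0021,  0.0415]))
```

Converted, 0.187 m / 0.8 = 0.2338, 0.175 m / 0.8 = 0.2188, 0.04 rad / 3.1416 = 0.0127.

Call:
step_hand(rows=[[[1, -0.003, 0.0034, 0.0375, -0.0006, 0.0006, 0.0127], [1, -0.003, 0.0034, 0.0875, -0.0006, 0.0006, 0.0127], [1, -0.003, 0.0034, 0.1375, -0.0006, 0.0006, 0.0127], [1, -0.003, 0.0034, 0.1875, -0.0006, 0.0006, 0.0127], [1, -0.003, 0.0034, 0.2188, -0.0006, 0.0006, 0.0127], [1, -0.003, 0.0034, 0.2338, -0.0006, 0.0006, 0.0127], [1, -0.003, 0.0034, 0.2338, -0.0006, 0.0006, 0.0127]]])

```text
clock: 3.05
tool_pos: [0.4614, -0.1436, 0.0614]
eef_rot: [0.93, 0.368, 0.001, -0.0]
contact_force: [-0.6, 0.5, -0.8]
opening: 1.002
finger_force: 0.0
```

Call:
step_hand(rows=[[[0, 0, 0, 0, 0, 0, 0], [0, 0, 0, 0, 0, 0, 0], [0, 0, 0, 0, 0, 0, 0], [0, 0, 0, 0, 0, 0, 0], [0, 0, 0, 0, 0, 0, 0], [0, 0, 0, 0, 0, 0, 0], [0, 0, 0, 0, 0, 0, 0], [0, 0, 0, 0, 0, 0, 0]]], squeeze=25)

```text
clock: 3.85
tool_pos: [0.4618, -0.1442, 0.0616]
eef_rot: [0.93, 0.367, 0.001, 0.0]
contact_force: [0.9, 1.1, -0.5]
opening: 0.319
finger_force: 25.0
```

Run:
```python
from h import *
s=get_state();print(tool(s)[0],s['moment'],s['contact_force'])
```

```text
[ 0.461799   -0.14422367  0.06160777] [-0.04661289  0.14796977 -0.03931978] [ 0.89915125  1.08321611 -0.46119034]
```

Converted, -0.165 m / 0.8 = -0.2063, -0.16 m / 0.8 = -0.2.

Call:
step_hand(rows=[[[0, 0, 0, -0.0125, 0, 0, 0], [0, 0, 0, -0.05, 0, 0, 0], [0, 0, 0, -0.1, 0, 0, 0], [0, 0, 0, -0.15, 0, 0, 0], [0, 0, 0, -0.2, 0, 0, 0], [0, 0, 0, -0.2063, 0, 0, 0], [0, 0, 0, -0.2063, 0, 0, 0]]], squeeze=40)

```text
clock: 4.55
tool_pos: [0.4618, -0.1443, 0.2275]
eef_rot: [0.93, 0.367, 0.002, 0.001]
contact_force: [-0.1, 1.3, -3.6]
opening: 0.32
finger_force: 40.0
```

Run:
```python
from h import *
s=get_state();print(s['contact_force'],s['moment'])
for t in([.43,.02,.227],[.487,.163,.227],[.4878,.1637,.227]): print(delta(t))
```

```text
[-0.10131711  1.30479765 -3.61486103] [-0.05767608  0.12374964  0.02165808]
(array([ 0.0889, -0.1418,  0.0004]), array([0., 0., 0.]))
(array([ 0.2281, -0.2074,  0.0006]), array([0., 0., 0.]))
(array([ 0.2292, -0.2073,  0.0006]), array([0., 0., 0.]))
```

Converted, 0.215 m / 0.8 = 0.2688, 0.21 m / 0.8 = 0.2625.

Call:
step_hand(rows=[[[0, 0.0188, -0.0375, 0, 0, 0, 0], [0, 0.0438, -0.075, 0, 0, 0, 0], [0, 0.0688, -0.1125, 0, 0, 0, 0], [0, 0.0938, -0.15, 0, 0, 0, 0], [0, 0.1125, -0.1775, 0, 0, 0, 0], [0, 0.15, -0.1963, 0, 0, 0, 0], [0, 0.1875, -0.2125, 0, 0, 0, 0], [0, 0.225, -0.2313, 0, 0, 0, 0], [0, 0.2625, -0.2475, 0, 0, 0, 0], [0, 0.2688, -0.2513, 0, 0, 0, 0]]])

```text
clock: 5.55
tool_pos: [0.4817, 0.1539, 0.2244]
eef_rot: [0.929, 0.37, 0.0, -0.0]
contact_force: [-0.3, -0.4, -3.3]
opening: 0.317
finger_force: 40.0
```

Run:
```python
from h import *
a,d,p=shot('wrist');save('w2',a);P=pts(d,p)
b,e,q=shot('scene');save('s2',b[200:440,160:420].repeat(2,0).repeat(2,1));Q=pts(e,q);c_,f,q2=shot('side');T=pts(f,q2)
ad=np.array([.4878,.1637])
def circ(x):
    A=np.c_[2*x,np.ones(len(x))];s=np.linalg.lstsq(A,(x**2).sum(1),rcond=None)[0];return s[:2].round(4),np.sqrt(s[2]+s[:2]@s[:2]).round(4)
for nm,im,X in(('wrist',a,P),('scene',b,Q),('side',c_,T)):
    hsv=cv2.cvtColor(im,cv2.COLOR_RGB2HSV)
    r=np.hypot(*(X[...,:2]-ad).transpose(2,0,1))
    br=(hsv[...,0]>12)&(hsv[...,0]<32)&(hsv[...,1]>110)
    k=(X[...,2]>.1)&(X[...,2]<.128)&(r<.035)&br
    if k.sum()>20:
        x=X[k];print(nm,k.sum(),x.min(0),x.max(0),circ(x[:,:2].astype(float)))
    # coupling body
    p0=tool()[0];r=np.hypot(*(X[...,:2]-p0[:2]).transpose(2,0,1))
    k=(X[...,2]>.168)&(X[...,2]<.205)&(r<.04)&(hsv[...,1]<60)
    if k.sum()>20: x=X[k];print(' body',k.sum(),x.min(0),x.max(0),circ(x[:,:2].astype(float)))
print(tool()[0])
```

```text
 body 2137 [0.46145622 0.13153106 0.16801324] [0.51712966 0.18630879 0.20499096] (array([0.4849, 0.1554]), np.float64(0.0264))
scene 227 [0.46592699 0.15260143 0.10041585] [0.50804621 0.18675901 0.12798931] (array([0.4861, 0.1673]), np.float64(0.0155))
 body 867 [0.44218247 0.13097391 0.16808263] [0.51461983 0.18583813 0.2049604 ] (array([0.4827, 0.1484]), np.float64(0.0342))
side 112 [0.46656711 0.13983002 0.10001366] [0.50619363 0.17180268 0.12793096] (array([0.4847, 0.1574]), np.float64(0.0128))
 body 208 [0.44253657 0.11272068 0.16812473] [0.50525629 0.17148992 0.20462695] (array([0.4746, 0.1459]), np.float64(0.0261))
[0.48019544 0.14849595 0.2251319 ]
```

View pics/s2.png

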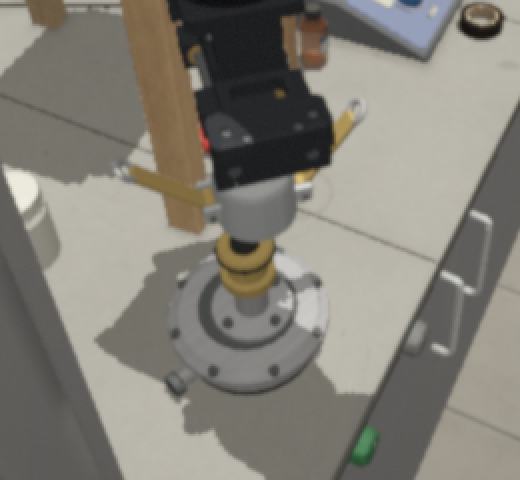

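The crop shows the coupling held upright in the gripper over the brass adaptor (crop 245,250), arms raised, and the gripper clear of the leg at (170,120).

Run:
```python
from h import *
z=np.load('s0.npz');ad=np.array([.487,.1635])
for nm,P in(('scene',z['P']),('side',z['Q'])):
    r=np.hypot(*(P[...,:2]-ad).transpose(2,0,1))
    for lo,hi in((.126,.1318),(.1322,.136)):
        k=(P[...,2]>lo)&(P[...,2]<hi)&(r<.03);x=P[k];print(nm,lo,k.sum(),x.min(0).round(4),x.max(0).round(4),cv2.minEnclosingCircle(x[:,:2].astype(np.float32)))
s=get_state();print(tool()[0],delta([.4875,.164,tool()[0][2]]))
```

```text
scene 0.126 407 [0.4666 0.1423 0.126 ] [0.5101 0.1854 0.1318] ((0.48762840032577515, 0.16380265355110168), 0.022635657340288162)
scene 0.1322 92 [0.4762 0.1526 0.1322] [0.4989 0.1753 0.1348] ((0.48805275559425354, 0.1634279042482376), 0.01203022338449955)
side 0.126 62 [0.4646 0.1358 0.1264] [0.5076 0.1845 0.1318] ((0.4860581159591675, 0.16080893576145172), 0.02587611973285675)
side 0.1322 61 [0.4627 0.1376 0.1324] [0.5079 0.1827 0.136 ] ((0.4856036305427551, 0.1589910238981247), 0.024428803473711014)
[0.48019544 0.14849595 0.2251319 ] (array([ 0.0159, -0.0063, -0.    ]), array([0., 0., 0.]))
```

Call:
step_hand(rows=[[[0, 0, 0, 0, 0, 0, 0], [0, 0, 0, 0, 0, 0, 0]]])

```text
clock: 5.9
tool_pos: [0.481, 0.1475, 0.2265]
eef_rot: [0.931, 0.365, 0.001, 0.001]
contact_force: [-0.4, -0.2, -3.1]
opening: 0.317
finger_force: 40.0
```

Converted, 0.025 m / 0.8 = 0.0313, 0.0147 m / 0.8 = 0.0184.

Call:
step_hand(rows=[[[0, 0.01, -0.0038, 0, 0, 0, 0], [0, 0.0184, -0.0068, 0, 0, 0, 0], [0, 0.0184, -0.0068, 0.0125, 0, 0, 0], [0, 0.0184, -0.0068, 0.025, 0, 0, 0], [0, 0.0184, -0.0068, 0.0313, 0, 0, 0], [0, 0.0184, -0.0068, 0.0313, 0, 0, 0], [0, 0.0184, -0.0068, 0.0313, 0, 0, 0]]])

```text
clock: 6.6
tool_pos: [0.4887, 0.1628, 0.2016]
eef_rot: [0.93, 0.366, 0.001, 0.001]
contact_force: [0.7, 0.2, -3.3]
opening: 0.317
finger_force: 40.0
```

Run:
```python
from h import *
pp=[]
for i in range(3):
    b,e,q=shot('scene');pp.append(tool()[0]);
print(np.array(pp))
Q=pts(e,q);a2,e2,q2=shot('side');S=pts(e2,q2)
for nm,X,im in(('sc',Q,b),('sd',S,a2)):
  hsv=cv2.cvtColor(im,cv2.COLOR_RGB2HSV)
  r=np.hypot(*(X[...,:2]-pp[-1][:2]).transpose(2,0,1))
  # fit cylinder of known radius to points
  from scipy.optimize import least_squares
  for what,lo,hi,rad,mask in(('body',.145,.18,.030,hsv[...,1]<60),('adap',.1,.128,.022,(hsv[...,0]>12)&(hsv[...,0]<32)&(hsv[...,1]>110)),('adap2',.122,.128,.022,(hsv[...,0]>12)&(hsv[...,0]<32)&(hsv[...,1]>110))):
    k=(X[...,2]>lo)&(X[...,2]<hi)&(r<.045)&mask;x=X[k][:,:2]
    if len(x)>10:
        f=least_squares(lambda c:np.hypot(*(x-c).T)-rad,pp[-1][:2],loss='soft_l1',f_scale=.001);print(nm,what,len(x),f.x.round(4),abs(f.fun).mean())
save('s3',np.hstack([b[270:390,220:350].repeat(3,0).repeat(3,1),a2[160:280,180:310].repeat(3,0).repeat(3,1)]))
```

```text
[[0.4889392  0.16290787 0.20182816]
 [0.48902391 0.16300176 0.20198235]
 [0.48906337 0.16307126 0.20205348]]
sc body 773 [0.4889 0.1635] 0.002021710503654874
sc adap 103 [0.4929 0.1585] 0.0028640757947761422
sc adap2 27 [0.4878 0.1637] 0.0007796454510798139
sd body 188 [0.4876 0.1643] 0.002861824721535649
sd adap 105 [0.492  0.1686] 0.0028426923488527557
sd adap2 12 [0.4884 0.1643] 0.001965254195311796
```

View pics/s3.png

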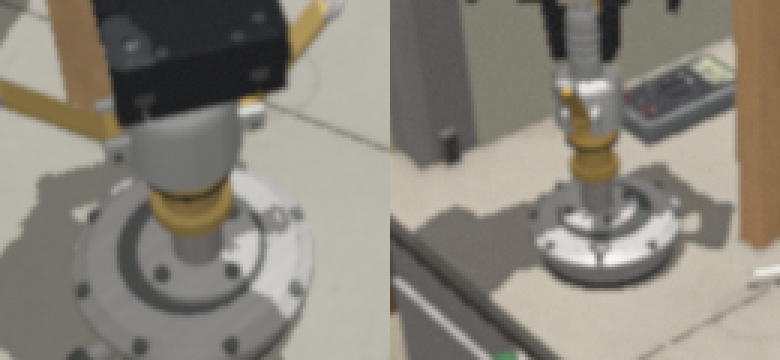

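The crops show the coupling just above the adaptor. In the side view (right crop), the adaptor's midline (595) sits right of the body's (587), so there is some lateral error. I'll measure it by bearings.

Create bear.py:
```python
from h import *
def bearing(n,u,v,p):
    r=R.from_rotvec(np.ravel(p['rvec'])).as_matrix();d=r.T@np.array([(u-p['cx'])/p['fx'],(v-p['cy'])/p['fy'],1]);return -r.T@np.ravel(p['tvec']),d
def rows(k,minw):
    out=[]
    for v in np.flatnonzero(k.sum(1)>=minw):
        c=np.flatnonzero(k[v]);out.append((v,(c[0]+c[-1])/2,c[-1]-c[0]+1))
    return out
res={}
t=tool()[0][:2]
for n in('scene','side'):
    a,d,p=shot(n);X=pts(d,p);hsv=cv2.cvtColor(a,cv2.COLOR_RGB2HSV)
    r=np.hypot(*(X[...,:2]-t).transpose(2,0,1))
    br=(hsv[...,0]>12)&(hsv[...,0]<32)&(hsv[...,1]>90)
    z0=tool()[0][2]-.0616
    for w,k in(('adap',br&(r<.04)&(X[...,2]<z0-.004)&(X[...,2]>.095)),('body',~br&(r<.04)&(X[...,2]>z0+.001)&(X[...,2]<z0+.013)),('shank',(r<.03)&(X[...,2]>z0+.047)&(X[...,2]<z0+.056))):
        rr=rows(k,6); print(n,w,[(int(v),float(u),int(x)) for v,u,x in rr])
        L=[]
        for v,u,x in rr:
            o,dd=bearing(n,u,v,p);nn=np.array([-dd[1],dd[0]])/np.hypot(*dd[:2]);L.append((nn@(o[:2]-t)*1000,nn,x))
        wm=max(x for *_,x in L);G=[l for l in L if l[2]>=wm-1]
        res[n,w]=(np.mean([l[0] for l in G]),np.mean([l[1] for l in G],0));print('  lateral mm',res[n,w][0].round(2),res[n,w][1].round(3))
for w in('adap','body'):
    A=np.array([res[n,w][1] for n in('scene','side')]);b=np.array([res[n,w][0] for n in('scene','side')]);print(w,'rel tool mm',np.linalg.solve(A,b).round(2))
print(tool()[0])
```

```bash
python3 bear.py
```

```text
scene adap [(332, 292.5, 6), (333, 291.5, 10), (334, 283.5, 26), (335, 283.0, 27), (336, 283.5, 28), (337, 283.0, 27), (338, 283.5, 26), (339, 283.0, 25), (340, 283.0, 25), (341, 283.0, 23), (342, 283.0, 21), (343, 283.0, 19), (344, 283.0, 17), (345, 283.0, 13)]
  lateral mm 0.14 [0.805 0.594]
scene body [(324, 279.5, 36), (325, 280.0, 35), (326, 280.0, 33), (327, 280.5, 32), (328, 279.5, 30), (329, 279.5, 26), (330, 280.0, 23), (331, 279.0, 21), (332, 279.5, 14), (333, 279.5, 8)]
  lateral mm 3.08 [0.8 0.6]
scene shank []Traceback (most recent call last):
  File "bear.py", line 21, in <module>
    wm=max(x for *_,x in L);G=[l for l in L if l[2]>=wm-1]
ValueError: max() iterable argument is empty
```

```bash
sed -i "s/,('shank'.*)):/):/" bear.py; python3 bear.py
```

```text
scene adap [(332, 292.5, 6), (333, 291.5, 10), (334, 283.5, 26), (335, 283.0, 27), (336, 283.5, 28), (337, 283.5, 26), (338, 283.5, 26), (339, 283.5, 26), (340, 283.0, 25), (341, 283.0, 23), (342, 283.0, 21), (343, 283.5, 20), (344, 282.5, 16), (345, 283.0, 13), (346, 283.0, 9)]
  lateral mm -0.08 [0.805 0.594]
scene body [(324, 280.0, 35), (325, 280.0, 35), (326, 280.0, 33), (327, 280.5, 32), (328, 279.5, 30), (329, 280.0, 27), (330, 280.0, 23), (331, 279.5, 20), (332, 279.5, 16), (333, 279.5, 10)]
  lateral mm 2.71 [0.801 0.599]
side adap [(205, 247.0, 15), (206, 247.0, 15), (207, 246.5, 14), (208, 246.5, 12), (209, 247.0, 11), (210, 247.5, 12), (211, 248.0, 13), (212, 248.0, 15), (213, 247.5, 16), (214, 247.5, 16), (215, 248.0, 15), (216, 248.0, 15), (217, 247.5, 14), (218, 248.0, 13), (219, 248.0, 9)]
  lateral mm 0.07 [-0.833  0.553]
side body [(200, 246.0, 23), (201, 245.5, 22), (202, 245.5, 20), (203, 245.0, 17), (204, 245.0, 13)]
  lateral mm 2.36 [-0.834  0.551]
adap rel tool mm [-0.09 -0.01]
body rel tool mm [0.09 4.41]
[0.48894628 0.16316106 0.20197904]
```

Converted, 0.012 m / 0.8 = 0.015, 0.011 m / 0.8 = 0.0138.

Call:
step_hand(rows=[[[0, 0, 0, 0.005, 0, 0, 0], [0, 0, 0, 0.01, 0, 0, 0], [0, 0, 0, 0.0125, 0, 0, 0], [0, 0, 0, 0.0138, 0, 0, 0], [0, 0, 0, 0.015, 0, 0, 0], [0, 0, 0, 0.015, 0, 0, 0]]])

```text
clock: 7.55
tool_pos: [0.4888, 0.1631, 0.1897]
eef_rot: [0.93, 0.367, 0.001, 0.001]
contact_force: [-0.8, 0.6, -3.3]
opening: 0.316
finger_force: 40.0
```

Run:
```python
from h import *
s=get_state();print(s['moment'])
```

```text
[-0.01766333  0.13836957 -0.01651089]
```

Converted, 0.003 m / 0.8 = 0.0038, 0.002 m / 0.8 = 0.0025.

Call:
step_hand(rows=[[[0, 0, 0, 0.0013, 0, 0, 0], [0, 0, 0, 0.0025, 0, 0, 0], [0, 0, 0, 0.0038, 0, 0, 0], [0, 0, 0, 0.0038, 0, 0, 0]]])

```text
clock: 7.95
tool_pos: [0.4889, 0.163, 0.1867]
eef_rot: [0.93, 0.367, 0.001, 0.001]
contact_force: [0.8, -0.4, -2.9]
opening: 0.318
finger_force: 40.0
```

Run:
```python
from h import *
s=get_state();print(s['moment'],s['contact_force'])
```

```text
[-0.16028049  0.12584909 -0.01017921] [ 0.76238636 -0.43479631 -2.91887299]
```

Converted, 0.003 m / 0.8 = 0.0038, 0.002 m / 0.8 = 0.0025.

Call:
step_hand(rows=[[[0, 0, 0, 0.0013, 0, 0, 0], [0, 0, 0, 0.0025, 0, 0, 0], [0, 0, 0, 0.0038, 0, 0, 0], [0, 0, 0, 0.0038, 0, 0, 0]]])

```text
clock: 8.35
tool_pos: [0.4894, 0.1627, 0.1843]
eef_rot: [0.93, 0.366, 0.002, 0.001]
contact_force: [0.4, -0.1, 0.1]
opening: 0.313
finger_force: 40.0
```

Run:
```python
from h import *
s=get_state();print(s['moment'],s['contact_force'])
```

```text
[-0.44032253  0.10698427 -0.03985903] [ 0.44517365 -0.12615906  0.06777698]
```

Converted, 0.002 m / 0.8 = 0.0025, 0.001 m / 0.8 = 0.0013.

Call:
step_hand(rows=[[[0, 0, 0, 0.0013, 0, 0, 0], [0, 0, 0, 0.0025, 0, 0, 0], [0, 0, 0, 0.0025, 0, 0, 0]]])

```text
clock: 8.65
tool_pos: [0.489, 0.1628, 0.1815]
eef_rot: [0.93, 0.366, 0.001, 0.001]
contact_force: [0.9, -1.9, -1.3]
opening: 0.323
finger_force: 40.0
```

Run:
```python
from h import *
s=get_state();print(s['moment'],s['contact_force'])
a,d,p=shot('scene');b,e,q=shot('side')
f=lambda a,y,x:cv2.resize(a[y:y+90,x:x+78],None,fx=5,fy=5,interpolation=cv2.INTER_CUBIC)
save('s4',np.hstack([f(a,275,245),f(b,165,208)]))
```

```text
[-0.62406184 -0.10772335 -0.03783537] [ 0.93025882 -1.94502538 -1.26877841]
```

View pics/s4.png

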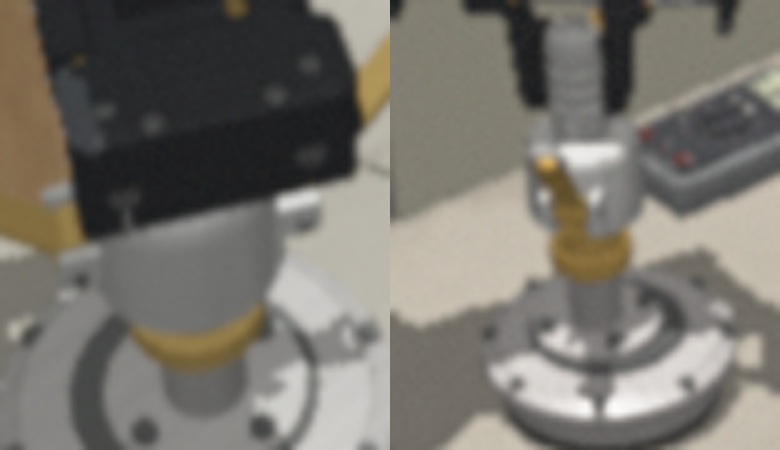

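The crops show the coupling's mouth already over the adaptor's nose with only the lower brass ring visible, so it is entering. The force pushes towards −y, so I shift 1 mm that way and carry on.

Converted, 0.003 m / 0.8 = 0.0038, -0.0007 m / 0.8 = -0.0009.

Call:
step_hand(rows=[[[0, -0.0009, 0.0009, 0, 0, 0, 0], [0, -0.0009, 0.0009, 0.0013, 0, 0, 0], [0, -0.0009, 0.0009, 0.0025, 0, 0, 0], [0, -0.0009, 0.0009, 0.0038, 0, 0, 0], [0, -0.0009, 0.0009, 0.0038, 0, 0, 0]]])

```text
clock: 9.25
tool_pos: [0.4889, 0.1623, 0.1786]
eef_rot: [0.93, 0.367, 0.001, 0.0]
contact_force: [1.1, -0.6, -1.3]
opening: 0.315
finger_force: 40.0
```

Run:
```python
from h import *
s=get_state();print(s['moment'],s['contact_force'])
```

```text
[-0.32765094 -0.02910353 -0.00848994] [ 1.08855584 -0.59208568 -1.31263962]
```

Careful with the scale: shifts go in shares of 80 cm and turns go in shares of pi rad. That gives: 0.01 m / 0.8 = 0.0125, 0.009 m / 0.8 = 0.0113.

Call:
step_hand(rows=[[[0, -0.0001, 0.0008, 0.0013, 0, 0, 0], [0, -0.0001, 0.0008, 0.0038, 0, 0, 0], [0, -0.0001, 0.0008, 0.0063, 0, 0, 0], [0, -0.0001, 0.0008, 0.0088, 0, 0, 0], [0, -0.0001, 0.0008, 0.0113, 0, 0, 0], [0, -0.0001, 0.0008, 0.0125, 0, 0, 0], [0, -0.0001, 0.0008, 0.0125, 0, 0, 0]]])

```text
clock: 9.95
tool_pos: [0.489, 0.1618, 0.1683]
eef_rot: [0.93, 0.367, 0.001, 0.0]
contact_force: [-0.4, 1.1, -4.1]
opening: 0.319
finger_force: 40.0
```

Run:
```python
from h import *
s=get_state();print(s['moment'],s['contact_force'])
```

```text
[ 0.0923595   0.00730303 -0.03689345] [-0.3553544   1.14796542 -4.09473484]
```

Converted, 0.01 m / 0.8 = 0.0125, 0.008 m / 0.8 = 0.01.

Call:
step_hand(rows=[[[0, 0, 0, 0.0025, 0, 0, 0], [0, 0, 0, 0.005, 0, 0, 0], [0, 0, 0, 0.0075, 0, 0, 0], [0, 0, 0, 0.01, 0, 0, 0], [0, 0, 0, 0.0125, 0, 0, 0], [0, 0, 0, 0.0125, 0, 0, 0]]])

```text
clock: 10.55
tool_pos: [0.489, 0.1616, 0.158]
eef_rot: [0.93, 0.367, 0.001, 0.001]
contact_force: [1.5, 1.2, -6.6]
opening: 0.317
finger_force: 40.0
```

Run:
```python
from h import *
s=get_state();print(s['moment'],s['contact_force'])
```

```text
[ 0.14705224 -0.09158534 -0.02516447] [ 1.52573037  1.21195242 -6.60987087]
```

Converted, 0.002 m / 0.8 = 0.0025, 0.001 m / 0.8 = 0.0013.

Call:
step_hand(rows=[[[0, 0, 0, 0.0013, 0, 0, 0], [0, 0, 0, 0.0025, 0, 0, 0], [0, 0, 0, 0.0025, 0, 0, 0], [0, 0, 0, 0.0025, 0, 0, 0]]])

```text
clock: 10.95
tool_pos: [0.4891, 0.1617, 0.1566]
eef_rot: [0.93, 0.367, 0.001, 0.0]
contact_force: [-0.5, 1.4, -2.2]
opening: 0.321
finger_force: 40.0
```

```bash
python3 bear.py | grep -v "\[("
```

```text
scene adap []Traceback (most recent call last):
  File "bear.py", line 21, in <module>
    wm=max(x for *_,x in L);G=[l for l in L if l[2]>=wm-1]
ValueError: max() iterable argument is empty
```

Converted, 0.0015 m / 0.8 = 0.0019, 0.001 m / 0.8 = 0.0013.

Call:
step_hand(rows=[[[0, 0, 0, 0.0013, 0, 0, 0], [0, 0, 0, 0.0019, 0, 0, 0], [0, 0, 0, 0.0019, 0, 0, 0], [0, 0, 0, 0.0019, 0, 0, 0]]])

```text
clock: 11.4
tool_pos: [0.4892, 0.1617, 0.1555]
eef_rot: [0.93, 0.367, 0.001, 0.0]
contact_force: [-1.5, 0.1, 4.6]
opening: 0.32
finger_force: 40.0
```

Run:
```python
from h import *
a,d,p=shot('scene');b,e,q=shot('side')
f=lambda a,y,x:cv2.resize(a[y:y+110,x:x+78],None,fx=5,fy=5,interpolation=cv2.INTER_CUBIC)
save('s5',np.hstack([f(a,275,245),f(b,165,208)]))
t=tool()[0];print(t,get_state()['contact_force'])
for P in(pts(d,p),pts(e,q)):
    r=np.hypot(*(P[...,:2]-t[:2]).transpose(2,0,1));k=(r<.0325)&(r>.018)&(P[...,2]>.125)&(P[...,2]<.15)
    h=np.histogram(P[k][:,2],bins=12,range=(.126,.15));print(h[0],h[1][:2])
```

```text
[0.48916491 0.16168889 0.15548499] [-2.02714305  2.29017166  6.19042031]
[24 31 23 34 37 20  2  0  0  0  0  0] [0.126 0.128]
[10  9 10  7 12 16 26 23 26 11  2  0] [0.126 0.128]
```

View pics/s5.png

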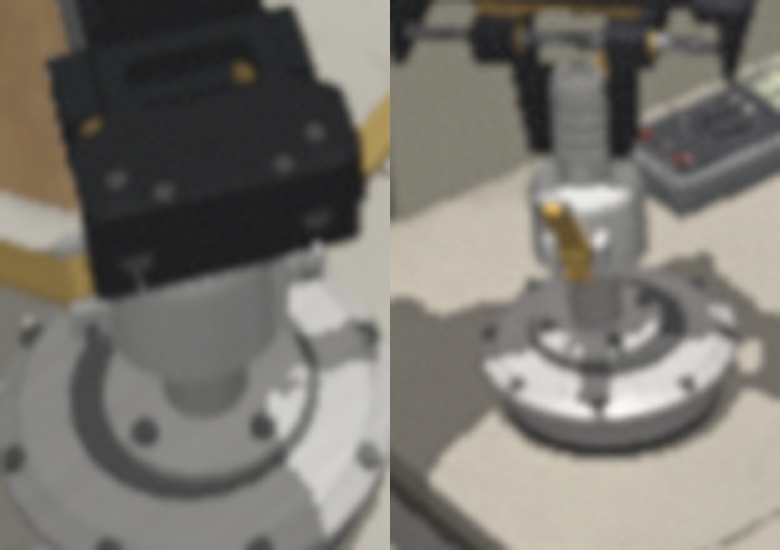

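Both views show the coupling seated, with no brass visible, arms raised and the body upright. The force is rising on the gasket. Next I release it and go up.

Call:
step_hand(rows=[[[0.7, 0, 0, 0, 0, 0, 0], [0.7, 0, 0, 0, 0, 0, 0], [0.7, 0, 0, 0, 0, 0, 0], [0.7, 0, 0, 0, 0, 0, 0], [0.7, 0, 0, 0, 0, 0, 0]]], squeeze=20)

```text
clock: 12.0
tool_pos: [0.4893, 0.1615, 0.1552]
eef_rot: [0.93, 0.367, 0.001, 0.001]
contact_force: [0.6, -0.1, 0.2]
opening: 0.7
finger_force: 0.0
```

Call:
step_hand(rows=[[[0.7, 0, 0, -0.025, 0, 0, 0], [0.7, 0, 0, -0.0625, 0, 0, 0], [0, 0, 0, -0.1, 0, 0, 0], [0, 0, 0, -0.1, 0, 0, 0], [0, 0.0375, 0, -0.1, 0, 0, 0], [0, 0.0725, 0, -0.1, 0, 0, 0], [0, 0.0725, 0, -0.1, 0, 0, 0], [0, 0.0725, 0, -0.1, 0, 0, 0]]])

```text
clock: 12.8
tool_pos: [0.5309, 0.2011, 0.2343]
eef_rot: [0.93, 0.367, 0.0, 0.001]
contact_force: [-0.1, -0.6, 0.3]
opening: 0.18
finger_force: 0.0
```

Run:
```python
from h import *
a,d,p=shot('scene');b,e,q=shot('side');w,g,o=shot('wrist')
ax=np.array([.4888,.1614])
for n,P,im in(('sc',pts(d,p),a),('sd',pts(e,q),b),('w',pts(g,o),w)):
    hsv=cv2.cvtColor(im,cv2.COLOR_RGB2HSV);br=(hsv[...,0]>12)&(hsv[...,0]<32)&(hsv[...,1]>110)&(hsv[...,2]>80)
    r=np.hypot(*(P[...,:2]-ax).transpose(2,0,1))
    k=(r<.018)&(P[...,2]>.17)&(P[...,2]<.215);
    if k.sum()>9:print(n,'top',k.sum(),np.percentile(P[k][:,2],98).round(4),cv2.minEnclosingCircle(P[k&(P[...,2]>.193)][:,:2].astype(np.float32)))
    u=np.array([np.cos(np.radians(43)),np.sin(np.radians(43))])
    for s in(1,-1):
        x=P[br&(r<.1)&(r>.035)&(P[...,2]>.1)&(P[...,2]<.2)];x=x[s*((x[:,:2]-ax)@u)>0]
        if len(x)>8:
            rr=s*((x[:,:2]-ax)@u);f=np.polyfit(rr,x[:,2],1);print(n,s,len(x),'rho',rr.min().round(3),rr.max().round(3),'z',x[:,2].min().round(3),x[:,2].max().round(3),'slope deg',np.degrees(np.arctan(f[0])).round(1))
print(tool()[0])
```

```text
sc top 440 0.1986 ((0.48870381712913513, 0.16277678310871124), 0.013688959181308746)
sc 1 233 rho 0.035 0.082 z 0.119 0.164 slope deg 44.8
sc -1 213 rho 0.035 0.072 z 0.12 0.17 slope deg 53.1
sd top 165 0.2043 ((0.48867565393447876, 0.16124872863292694), 0.017161201685667038)
sd 1 39 rho 0.047 0.084 z 0.134 0.167 slope deg 41.0
sd -1 54 rho 0.035 0.073 z 0.104 0.172 slope deg 56.9
w top 573 0.1998 ((0.48900148272514343, 0.160451740026474), 0.013782828114926815)
w 1 1292 rho 0.035 0.082 z 0.12 0.166 slope deg 44.3
w -1 862 rho 0.053 0.069 z 0.144 0.166 slope deg 52.6
[0.53055464 0.20009802 0.23500708]
```

Converted, 0.094 m / 0.8 = 0.1175, 0.088 m / 0.8 = 0.11.

Call:
step_hand(rows=[[[0, 0.0063, 0, 0.0375, 0, 0, 0], [0, 0.0088, 0, 0.0625, 0, 0, 0], [0, 0.0113, 0, 0.0775, 0, 0, 0], [0, 0.0138, 0, 0.0875, 0, 0, 0], [0, 0.0163, 0, 0.095, 0, 0, 0], [0, 0.0188, 0, 0.1025, 0, 0, 0], [0, 0.02, 0, 0.11, 0, 0, 0], [0, 0.0213, 0, 0.1175, 0, 0, 0]]])

```text
clock: 13.75
tool_pos: [0.5452, 0.2135, 0.1418]
eef_rot: [0.93, 0.367, 0.003, 0.0]
contact_force: [1.4, 1.4, 1.6]
opening: 0.004
finger_force: 1.3
```

Call:
step_hand(rows=[[[0, 0.0013, 0, 0.0075, 0, 0, 0], [0, 0.0025, 0, 0.015, 0, 0, 0], [0, 0.005, 0, 0.0225, 0, 0, 0], [0, 0.0075, 0, 0.03, 0, 0, 0], [0, 0.01, 0, 0.0375, 0, 0, 0], [0, 0.0125, 0, 0.045, 0, 0, 0], [0, 0.0138, 0, 0.0525, 0, 0, 0], [0, 0.015, 0, 0.0575, 0, 0, 0]]])

```text
clock: 14.55
tool_pos: [0.5528, 0.221, 0.0948]
eef_rot: [0.93, 0.367, 0.001, 0.0]
contact_force: [-0.5, 0.4, 2.5]
opening: 0.003
finger_force: 1.4
```

Converted, 0.021 m / 0.8 = 0.0263, 0.017 m / 0.8 = 0.0213.

Call:
step_hand(rows=[[[0, 0, 0, 0.0075, 0, 0, 0], [0, 0, 0, 0.015, 0, 0, 0], [0, 0, 0, 0.0213, 0, 0, 0], [0, 0, 0, 0.0263, 0, 0, 0], [0, 0, 0, 0.0263, 0, 0, 0]]])

```text
clock: 15.05
tool_pos: [0.5529, 0.2211, 0.0738]
eef_rot: [0.93, 0.367, 0.001, 0.0]
contact_force: [0.2, 0.1, 0.6]
opening: 0.005
finger_force: 0.9
```

Call:
step_hand(rows=[[[0, 0, 0, 0.0025, 0, 0, 0], [0, 0, 0, 0.005, 0, 0, 0], [0, 0, 0, 0.0063, 0, 0, 0], [0, 0, 0, 0.0063, 0, 0, 0]]])

```text
clock: 15.45
tool_pos: [0.5531, 0.2211, 0.0694]
eef_rot: [0.93, 0.367, 0.001, 0.0]
contact_force: [-1.4, 1.0, 2.1]
opening: 0.004
finger_force: 1.3
```

Converted, 0.003 m / 0.8 = 0.0038, 0.002 m / 0.8 = 0.0025.

Call:
step_hand(rows=[[[0, 0, 0, 0.0013, 0, 0, 0], [0, 0, 0, 0.0025, 0, 0, 0], [0, 0, 0, 0.0038, 0, 0, 0], [0, 0, 0, 0.0038, 0, 0, 0]]])

```text
clock: 15.85
tool_pos: [0.5529, 0.2208, 0.0663]
eef_rot: [0.93, 0.367, 0.001, 0.001]
contact_force: [-2.0, 0.0, 3.7]
opening: 0.006
finger_force: 1.9
```

Call:
step_hand(rows=[[[0, 0, 0, 0.0013, 0, 0, 0], [0, 0, 0, 0.0025, 0, 0, 0], [0, 0, 0, 0.0025, 0, 0, 0]]])

```text
clock: 16.15
tool_pos: [0.5528, 0.2202, 0.0644]
eef_rot: [0.93, 0.366, 0.001, 0.001]
contact_force: [-2.3, -2.0, 4.9]
opening: 0.009
finger_force: 2.7
```

Converted, 0.003 m / 0.8 = 0.0038, 0.002 m / 0.8 = 0.0025.

Call:
step_hand(rows=[[[0, 0, 0, 0.0013, 0, 0, 0], [0, 0, 0, 0.0025, 0, 0, 0], [0, 0, 0, 0.0038, 0, 0, 0], [0, 0, 0, 0.0038, 0, 0, 0]]])

```text
clock: 16.55
tool_pos: [0.5536, 0.2213, 0.0613]
eef_rot: [0.93, 0.367, 0.002, 0.001]
contact_force: [1.2, 0.1, 1.2]
opening: 0.0
finger_force: 0.7
```

Run:
```python
from h import *
a,d,p=shot('scene');b,e,q=shot('side');w,g,o=shot('wrist')
ax=np.array([.4888,.1614]);u=np.array([np.cos(np.radians(43)),np.sin(np.radians(43))])
for n,P,im in(('sc',pts(d,p),a),('sd',pts(e,q),b),('w',pts(g,o),w)):
    hsv=cv2.cvtColor(im,cv2.COLOR_RGB2HSV);br=(hsv[...,0]>12)&(hsv[...,0]<32)&(hsv[...,1]>110)&(hsv[...,2]>60)
    r=np.hypot(*(P[...,:2]-ax).transpose(2,0,1))
    x=P[br&(r<.1)&(r>.035)&(P[...,2]>.045)&(P[...,2]<.2)];x=x[((x[:,:2]-ax)@u)>0]
    if len(x)>8:
        rr=((x[:,:2]-ax)@u);f=np.polyfit(rr,x[:,2],1);print(n,len(x),'rho',rr.min().round(3),rr.max().round(3),'z',x[:,2].min().round(3),x[:,2].max().round(3),'slope deg',np.degrees(np.arctan(f[0])).round(1))
print(get_state()['contact_force'],tool()[0])
```

```text
sc 127 rho 0.036 0.064 z 0.079 0.145 slope deg 25.5
w 1710 rho 0.051 0.098 z 0.062 0.137 slope deg 19.6
[0.4165022  1.13437486 1.2024151 ] [0.55355686 0.22125    0.06141459]
```

Run:
```python
from h import *
a,d,p=shot('scene');w,g,o=shot('wrist')
f=lambda a,y,x:cv2.resize(a[y:y+110,x:x+78],None,fx=5,fy=5,interpolation=cv2.INTER_CUBIC)
save('s6',np.hstack([f(a,275,245),cv2.resize(w[:,130:520],(390,480))[:,:].repeat(1,0) if 0 else cv2.copyMakeBorder(cv2.resize(w[:,120:520],(400,480)),0,70,0,0,0)]))
```

```text
(no output)
```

View pics/s6.png

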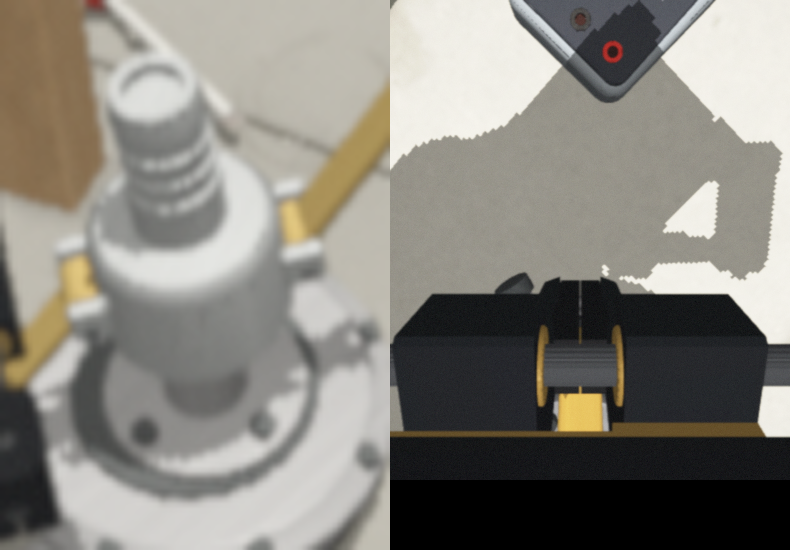

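The left crop shows the +x arm swung down at (40,340), with the coupling still upright and seated. The wrist crop shows the closed fingers centred on the arm at (580,410). I press on for the stop.

Converted, 0.002 m / 0.8 = 0.0025, 0.001 m / 0.8 = 0.0013.

Call:
step_hand(rows=[[[0, 0, 0, 0.0013, 0, 0, 0], [0, 0, 0, 0.0025, 0, 0, 0], [0, 0, 0, 0.0025, 0, 0, 0]]])

```text
clock: 17.1
tool_pos: [0.5528, 0.221, 0.0593]
eef_rot: [0.93, 0.367, 0.001, 0.0]
contact_force: [-0.4, 0.2, 0.8]
opening: 0.003
finger_force: 1.1
```

Call:
step_hand(rows=[[[0, 0, 0, 0.0013, 0, 0, 0], [0, 0, 0, 0.0025, 0, 0, 0], [0, 0, 0, 0.0025, 0, 0, 0]]])

```text
clock: 17.4
tool_pos: [0.5532, 0.2212, 0.0575]
eef_rot: [0.93, 0.367, 0.001, 0.0]
contact_force: [-0.3, 1.6, 3.1]
opening: 0.009
finger_force: 1.7
```

Converted, -0.178 m / 0.8 = -0.2225, -0.165 m / 0.8 = -0.2063.

Call:
step_hand(rows=[[[0, 0, 0, -0.0375, 0, 0, 0], [0, 0, 0, -0.0875, 0, 0, 0], [0, 0, 0, -0.15, 0, 0, 0], [0, 0, 0, -0.2063, 0, 0, 0], [0, 0, 0, -0.2225, 0, 0, 0], [0, 0, 0, -0.2225, 0, 0, 0]]])

```text
clock: 18.0
tool_pos: [0.5535, 0.2211, 0.2371]
eef_rot: [0.93, 0.367, 0.003, 0.0]
contact_force: [0.4, -0.0, -0.9]
opening: 0.006
finger_force: 0.0
```

Create arms.py:
```python
from h import *
ax=np.array([.4888,.1614]);u=np.array([np.cos(np.radians(43)),np.sin(np.radians(43))]);v=np.array([-u[1],u[0]])
for n in('scene','side','wrist'):
    a,d,p=shot(n);P=pts(d,p)
    hsv=cv2.cvtColor(a,cv2.COLOR_RGB2HSV);br=(hsv[...,0]>12)&(hsv[...,0]<32)&(hsv[...,1]>110)&(hsv[...,2]>60)
    y=P[...,:2]-ax
    for s in(1,-1):
        rr=s*(y@u);k=br&(abs(y@v)<.012)&(rr>.04)&(rr<.12)&(P[...,2]>.042)&(P[...,2]<.19)
        if k.sum()>8:
            l=cv2.fitLine(np.c_[rr[k],P[...,2][k]].astype(np.float32),cv2.DIST_HUBER,0,.001,.001).ravel();al=np.degrees(np.arctan2(l[1]*np.sign(l[0]),abs(l[0])))
            print(n,s,k.sum(),'r',rr[k].min().round(3),rr[k].max().round(3),'z',P[...,2][k].min().round(3),P[...,2][k].max().round(3),'alpha',al.round(1),'joint',np.radians(55-al).round(2))
    k=(np.hypot(*y.transpose(2,0,1))<.018)&(P[...,2]>.17)&(P[...,2]<.215)
    if k.sum()>9:print(n,'top',np.median(P[k&(P[...,2]>.194)],0).round(4))
print(tool()[0])
```

```bash
python3 arms.py
```

```text
scene 1 148 r 0.041 0.075 z 0.062 0.115 alpha -53.2 joint 1.89
scene -1 167 r 0.04 0.069 z 0.129 0.172 alpha 56.3 joint -0.02
scene top [0.4895 0.1658 0.1969]
side -1 41 r 0.041 0.074 z 0.118 0.177 alpha 58.9 joint -0.07
side top [0.4897 0.1617 0.1985]
wrist 1 1073 r 0.04 0.075 z 0.043 0.108 alpha -52.8 joint 1.88
wrist top [0.4906 0.1618 0.198 ]
[0.55111362 0.22086249 0.23333387]
```

The +x arm is at its stop (about 1.85 rad) and the other is still raised (0). I cross over to the other arm.

Converted, -0.148 m / 0.8 = -0.185, -0.12 m / 0.8 = -0.15.

Call:
step_hand(rows=[[[0, -0.05, 0, 0, 0, 0, 0], [0, -0.1, 0, 0, 0, 0, 0], [0, -0.15, 0, 0, 0, 0, 0], [0, -0.185, 0, 0, 0, 0, 0], [0, -0.185, 0, 0, 0, 0, 0], [0, -0.185, 0, 0, 0, 0, 0]]])

```text
clock: 18.75
tool_pos: [0.4437, 0.1199, 0.2341]
eef_rot: [0.93, 0.366, 0.0, 0.0]
contact_force: [0.4, -0.0, 1.6]
opening: 0.001
finger_force: 0.0
```

Run:
```python
from h import *
ax=np.array([.4888,.1614]);u=np.array([np.cos(np.radians(43)),np.sin(np.radians(43))]);t=tool()[0]
print((t[:2]-ax)@u,(t[:2]-ax)@[-u[1],u[0]],t)
```

```text
-0.06125808799326299 0.0004042075024768903 [0.443723   0.1199177  0.23409775]
```

Converted, 0.094 m / 0.8 = 0.1175, 0.088 m / 0.8 = 0.11.

Call:
step_hand(rows=[[[0, -0.0013, 0, 0.0375, 0, 0, 0], [0, -0.0025, 0, 0.06, 0, 0, 0], [0, -0.005, 0, 0.075, 0, 0, 0], [0, -0.0075, 0, 0.0863, 0, 0, 0], [0, -0.0088, 0, 0.095, 0, 0, 0], [0, -0.0113, 0, 0.1025, 0, 0, 0], [0, -0.0138, 0, 0.11, 0, 0, 0], [0, -0.0163, 0, 0.1175, 0, 0, 0]]])

```text
clock: 19.55
tool_pos: [0.4351, 0.1111, 0.1409]
eef_rot: [0.93, 0.367, 0.001, 0.001]
contact_force: [-0.2, -0.7, 2.3]
opening: 0.007
finger_force: 0.9
```

Call:
step_hand(rows=[[[0, -0.0013, 0, 0.0075, 0, 0, 0], [0, -0.0025, 0, 0.015, 0, 0, 0], [0, -0.005, 0, 0.0225, 0, 0, 0], [0, -0.0075, 0, 0.03, 0, 0, 0], [0, -0.01, 0, 0.0375, 0, 0, 0], [0, -0.0125, 0, 0.045, 0, 0, 0], [0, -0.015, 0, 0.0525, 0, 0, 0], [0, -0.0175, 0, 0.0575, 0, 0, 0]]])

```text
clock: 20.35
tool_pos: [0.4247, 0.1013, 0.0945]
eef_rot: [0.93, 0.367, 0.001, 0.0]
contact_force: [0.0, 0.0, 1.8]
opening: 0.006
finger_force: 0.9
```

Converted, 0.026 m / 0.8 = 0.0325, 0.024 m / 0.8 = 0.03.

Call:
step_hand(rows=[[[0, 0, 0, 0.0075, 0, 0, 0], [0, 0, 0, 0.015, 0, 0, 0], [0, 0, 0, 0.0213, 0, 0, 0], [0, 0, 0, 0.0263, 0, 0, 0], [0, 0, 0, 0.03, 0, 0, 0], [0, 0, 0, 0.0325, 0, 0, 0], [0, 0, 0, 0.0325, 0, 0, 0]]])

```text
clock: 21.05
tool_pos: [0.4249, 0.1015, 0.0688]
eef_rot: [0.93, 0.367, 0.001, 0.0]
contact_force: [-0.6, -0.3, 1.0]
opening: 0.002
finger_force: 0.6
```

Call:
step_hand(rows=[[[0, 0, 0, 0.0013, 0, 0, 0], [0, 0, 0, 0.0025, 0, 0, 0], [0, 0, 0, 0.0038, 0, 0, 0], [0, 0, 0, 0.005, 0, 0, 0], [0, 0, 0, 0.005, 0, 0, 0]]])

```text
clock: 21.55
tool_pos: [0.4252, 0.1016, 0.065]
eef_rot: [0.93, 0.367, 0.001, 0.0]
contact_force: [-0.3, -0.4, 0.8]
opening: 0.005
finger_force: 0.5
```

Call:
step_hand(rows=[[[0, 0, 0, 0.0013, 0, 0, 0], [0, 0, 0, 0.0025, 0, 0, 0], [0, 0, 0, 0.0038, 0, 0, 0], [0, 0, 0, 0.0038, 0, 0, 0]]])

```text
clock: 21.95
tool_pos: [0.4249, 0.1014, 0.0619]
eef_rot: [0.93, 0.367, 0.001, 0.0]
contact_force: [-0.1, -1.4, 1.6]
opening: 0.007
finger_force: 0.9
```

Converted, 0.004 m / 0.8 = 0.005, 0.003 m / 0.8 = 0.0038.

Call:
step_hand(rows=[[[0, 0, 0, 0.0013, 0, 0, 0], [0, 0, 0, 0.0025, 0, 0, 0], [0, 0, 0, 0.0038, 0, 0, 0], [0, 0, 0, 0.005, 0, 0, 0], [0, 0, 0, 0.005, 0, 0, 0]]])

```text
clock: 22.45
tool_pos: [0.4249, 0.1014, 0.0582]
eef_rot: [0.93, 0.367, 0.001, 0.0]
contact_force: [-1.3, -1.0, 7.3]
opening: 0.005
finger_force: 2.6
```

Call:
step_hand(rows=[[[0, 0, 0, -0.0375, 0, 0, 0], [0, 0, 0, -0.0875, 0, 0, 0], [0, 0, 0, -0.15, 0, 0, 0], [0, 0, 0, -0.2063, 0, 0, 0], [0, 0, 0, -0.2225, 0, 0, 0], [0, 0, 0, -0.2225, 0, 0, 0]]])

```text
clock: 23.05
tool_pos: [0.4261, 0.1023, 0.2378]
eef_rot: [0.93, 0.367, 0.004, 0.001]
contact_force: [0.4, -0.1, 0.6]
opening: 0.004
finger_force: 0.0
```

```bash
python3 arms.py
```

```text
scene 1 163 r 0.04 0.078 z 0.065 0.118 alpha -50.0 joint 1.83
scene -1 118 r 0.041 0.076 z 0.067 0.108 alpha -49.9 joint 1.83
scene top [0.4872 0.1642 0.1967]
side -1 119 r 0.041 0.08 z 0.069 0.124 alpha -50.8 joint 1.85
side top [0.4911 0.1553 0.1984]
wrist 1 555 r 0.04 0.06 z 0.085 0.111 alpha -50.1 joint 1.83
wrist -1 906 r 0.04 0.08 z 0.065 0.12 alpha -49.9 joint 1.83
wrist top [0.4882 0.1601 0.1981]
[0.42395126 0.10177909 0.2350345 ]
```

```bash
python3 -c "
from h import *
a,d,p=shot('scene');save('s7',a)"
```

Call:
step_hand(rows=[[[0, 0, 0, 0, 0, 0, 0], [0, 0, 0, 0, 0, 0, 0]]])

```text
clock: 23.45
tool_pos: [0.4243, 0.1013, 0.2352]
eef_rot: [0.93, 0.366, 0.0, 0.001]
contact_force: [-0.3, 0.5, 0.1]
opening: 0.009
finger_force: 0.0
```

View pics/s7.png

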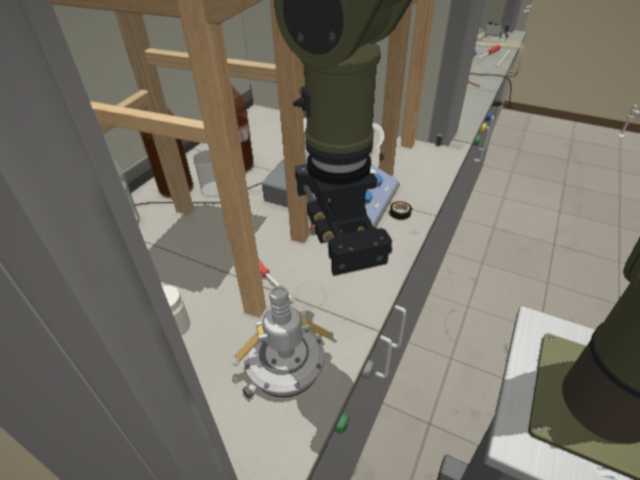

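The coupling stands upright at (282,325) with both arms down at (246,345) and (320,330). The gripper is clear, and the jar, screwdriver and tape look undisturbed.

```bash
python3 -c "
from plant import finish_job
print(finish_job())"
```

```text
the job is handed in; nothing more can be done
None
```

The job is handed in at about 23.5 s, verdict not shown: the coupling is upright and home on the adaptor (mouth measured about 93.5 mm above the bench), both cam arms measure about 1.83 rad, and the gripper is clear.

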